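# Zero the parts scale on its reference weight

### The arm

A 6-joint arm with a two-finger parallel gripper is mounted at the origin on the work surface. World frame = base frame: x ahead of the robot, y to its left, z up, the work surface at z = 0. Lengths are in m, angles in degrees, forces in N, time in s.
With the tool pointing down it reaches from about 0.375 to 0.9 m from the base axis. Payload 3.1 kg.
Tool frame: the origin (TCP) lies at the very end of the fingers, on their centre line; the grasp point (between the pads) lies 19 mm behind it; z points along the fingers, y is the direction in which the jaws open and shut (so a half turn about z gives the same grasp; the last joint's range is limited). The gripper opens to 87 mm and grips with 3 to 60 N. Pads are 19 mm wide; open, the fingers measure 117 mm over their backs; the gripper's body (75 mm by 190 mm) begins 51 mm behind the grasp point.
Start: joints at [-77.664, 30.224, 82.088, -0, 67.689, -10.227], TCP at [0.24, -0.577, 0.223] pointing down, gripper open.
Joint ranges: [-176.69, 176.69], [-43.24, 126.21], [12.49, 139.97], [-82, 262], [0, 151.66], [-163.58, 163.58]. Speed limits (degrees/s): [159.86, 159.86, 180, 180, 180, 180].

### API

Orientations are given as a 3x3 rotation matrix whose columns are the frame's x, y, z axes.
In Python, from rig import readout, capture, camera_model, bot, spot_in, regions_of gives the robot as it stands.
- The arm moves only by the tool send_rows, never from a script. Its argument "moves" is a list that holds one entry, the list of rows, each a list of 7 numbers: the turn, a rotation vector about the tool's x, y, z in degrees, then the shift along the tool's x, y, z in cm, then the opening, from -1 (shut) to 1 (fully open). A call has exactly 5 rows; each row shifts and turns the commanded pose from where the row before left it, along the tool's axes as they then stand; what a row does not reach is not made up. A row lasts 1/10 s, in which the tool goes at most 50 mm and 8.59 degrees, less where a joint would pass 70% of its speed; a pose out of reach is approached as far as the arm can. A call with a gripper value outside its range is refused whole. The fingers move at their own pace and stop on an object; the grip force is fixed at half the most. Time passes only in rows, so rows that do not move let the fingers close, or fill a call up. It gives the time, the measured TCP pose, the force and the opening at its end, in the units of the state.
- readout.read_state(): the state, without advancing time (a new reading comes with each control period).
- capture(name): name is "scene" or "top" or "wrist"; returns the picture (384x512x3 uint8, blue, green, red); there is no depth.
- camera_model(name): a dict with "camera_matrix" (3x3 intrinsics, pixels), "pose" (4x4, takes a point from camera to world coordinates). Camera axes: x right, y up, looking along -z (the intrinsics and any distortion apply to the point x, -y, -z); pixel columns grow to the right and rows downward; lengths in m; the calibration is good to about 2 mm. A picture is of the moment at which its call begins: read the wrist's pose just before it. camera_model takes no time and is no camera call; for the wrist camera it gives the pose at the moment of the call.
- bot.hand_in(): hands the job in, once; it reports no verdict.
Trained networks look in the newest picture that a camera, given by its name, has taken for a name from the list of things; names that differ only in an ending like _2 or _b are one class to them, and where a whole thing is asked for, a point or a joint stands for the part that bears it (a point fixed in the world has none). Each returns a list of dicts, best first, with "p" (0 to 1); they miss things now and then, are a little off and sometimes report something else, mostly with a low value. They report only what shows in the picture. A call takes as long as a camera call.
- spot_in(camera, thing): "location" ([x, y, z] in m, in world coordinates, good to about 4 mm: the middle of the surface that is visible of it).
- regions_of(camera, thing): "mask" (384x512 bool, what is visible of it).
The state is a dict: "time_s": time; "joint_positions": joint angles; "qvel": joint speeds; "tau": joint torques, N m; "position": TCP position; "tcp_rot": TCP orientation; "force": force on the tool from outside, world axes, zero at the start; "moment": the same for the moment, N m; "opening": opening from 0.0 (shut) to 1.0 (fully open).
Only numpy, scipy, OpenCV 4.12 (cv2) and the standard library are available. Lean on these libraries where they do the work, as an engineer would, in place of code of your own. Each camera call takes 0.05 s, during which the arm holds its last target. There are 200 camera calls.

### The job

Zero the parts scale with the reference weight in it: lower the round-bellied aluminium weight gently into the scale's deep pot so that it stands upright on the pot's floor, and let it go. Then turn the scale's three-pegged wheel bit by bit until the red line on the dial lies right under the black needle. Leave the gearbox parts and the tool on the bench where they are.

Things in the scene. Friction and masses are not known exactly. Their poses are not given: they have to be found in the camera images.
- weight: aluminium reference weight, loose, 0.3 to 0.65 kg, stands on a flat foot 36 mm across; 130 mm tall: round belly 64 mm wide from 0 to 60 mm height, thin neck, then a plain cylindrical head 28 mm in diameter from 90 to 130 mm height to hold it by. Origin at the centre of its underside, z up its axis
- scale: green cast-iron bench scale, fixed, its place and yaw differ each time. Base 130 (x) by 400 mm (y), 30 mm thick, origin at the centre of its underside. In its frame: pot axis at x 0, y -130 mm; wheel axis at x 0, y +130 mm; dial centre at x +110 mm, y 0. The dial is a round drum 196 mm across, 65 mm tall, with a clear cover
- pot: deep round aluminium pot on the scale's spring: outer diameter 90 mm (bottom) to 100 mm (rim), wall 4 mm, 88 mm tall, floor 5 mm thick. Origin at the centre of its underside, 55 mm above the bench when empty, so its rim is at 143 mm. It sinks about 2 mm per 0.1 kg put in (stop at 19 mm), takes about a second, never turns
- needle: black dial needle, 6 mm wide, pivoting at the dial's centre; origin on the pivot, own x axis points to the tip. Empty, it points along the scale's +x; as the pot sinks it turns clockwise seen from above, 0.1 rad per mm. Under the clear cover, cannot be touched
- needle_tip (a point): the needle's tip, 72 mm from the dial's centre
- dial_ring: white turning dial face, 176 mm across, under the needle, with black ticks and one red line (11 mm wide, 42 to 86 mm out). Origin at the dial's centre, own x axis points outward along the red line. Under the clear cover: only the wheel turns it. It starts short of where the loaded needle will stand, so the wheel first goes clockwise
- red_line_end (a point): a point on the red line, 80 mm from the dial's centre
- tare_wheel: black wheel, 124 mm across, lying flat, top face 64 mm above the bench, with 3 upright yellow pegs. Clockwise from above turns the dial clockwise, 0.4 rad per rad, but the drive is worn: up to 0.4 rad of free play in which the dial does not follow, at the start and when reversing. Needs about 3 N at a peg, stays where left. Origin on its axis, 52 mm up
- pegA (a point): point on the axis of yellow peg A, at its top, 109 mm above the bench. The pegs are 16 mm in diameter, 45 mm tall, 120 degrees apart, 50 mm from the wheel's axis
- pegB (a point): the same for peg B
- pegC (a point): the same for peg C
- housing: teal plastic speedo drive housing, loose bystander: round, 68 mm across, 62 mm tall, with a side spout 75 mm out. Origin at the centre of its underside
- worm_gear: worn bronze worm gear, loose bystander, 112 mm across, 42 mm tall; origin at the centre of its underside
- plate0: steel clutch plate, loose bystander, a flat ring 120 mm across, 5 mm thick, lowest of a stack of three; origin at the centre of its underside
- plate1: the same, middle plate of the stack
- plate2: the same, top plate of the stack
- ext_bar: silver socket extension bar lying on the bench, loose bystander, 160 mm long along its y axis, 21 mm thick; origin under its middle

How it is judged (in metres and radians):
On the way, in this order (a step that is already met when the one before it is completed fails the run):
1. the weight stands on the pot's floor, at rest and let go (horizontal distance between weight and pot below 0.03 m and z of weight in the frame of pot below 0.012 m and angle between weight's own z axis and vertical below 0.15 rad and linear speed of weight below 0.02 m/s and contact force between the fingers and weight below 0.05 N), for 0.3 s.
2. the red line has been brought under the needle (within 0.06 rad) (angle between the x axis of dial_ring and the x axis of needle, either way round below 0.06 rad), for 0.2 s.
At the end, for the whole second after the job is handed in: The weight stands upright (within 0.15 rad) on the pot's floor, let go and at rest, and the red line points along the needle within 0.06 rad (about 4 mm at the needle's tip), the dial still (angle between the x axis of dial_ring and the x axis of needle, either way round below 0.06 rad and angular speed of dial_ring below 0.05 rad/s and horizontal distance between weight and pot below 0.03 m and z of weight in the frame of pot below 0.012 m and angle between weight's own z axis and vertical below 0.15 rad and linear speed of weight below 0.02 m/s); the robot touches nothing.
It fails at once if the weight is driven hard into the pot: over 20 N between them (contact force between weight and pot above 20 N).
It fails at once if the weight is dropped: inside the pot it moves faster than 0.4 m/s (horizontal distance between weight and pot below 0.04 m and z of weight in the frame of pot below 0.08 m and linear speed of weight above 0.4 m/s).
It fails at once if a gearbox part or the extension bar is moved by more than 30 mm (distance of any of housing, worm_gear, plate0, plate1, plate2, ext_bar from where it was at the start of the episode above 0.03 m).
It also fails if it takes over 64 s, if anything falls off the work surface, if the arm or the gripper's body presses on something with over 40 N, if the wrist force passes 120 N, or if a joint passes its speed limit or range.

## Working session

There is one attempt and no reset: what is moved stays moved. The work goes in short steps, Python scripts to look and compute and a tool call to move; the robot and the scene stay as the last step left them, time stands still between calls to the robot, and variables do not carry over. Pictures are saved under pics/ and viewed, about 8 in all and at most 12, crops included, and the job is handed in when it is done.

Besides the shell and the picture viewer there is one more tool, called after "Request:" by a JSON object that holds its "method" and its "body". send_rows: Moves the arm, as the interface text tells. Its arguments: {"type":"object","properties":{"moves":{"type":"array","items":{"type":"array","items":{"type":"array","items":{"type":"number"}}}}},"required":["moves"]}

```bash
mkdir -p pics; ls; cat > h.py <<'E'
import numpy as np, cv2
from rig import readout, capture, camera_model, bot, spot_in, regions_of
def save(cam,name,crop=None,s=1):
    im=capture(cam)
    o=im if crop is None else im[crop[1]:crop[3],crop[0]:crop[2]]
    cv2.imwrite('pics/'+name,cv2.resize(o,None,fx=s,fy=s,interpolation=cv2.INTER_CUBIC)); return im
def unproj(cam,px,z,m=None):
    m=m or camera_model(cam); K=np.array(m['camera_matrix']);T=np.array(m['pose'])
    d=np.linalg.inv(K)@np.array([px[0],px[1],1.]); d=T[:3,:3]@np.array([d[0],-d[1],-d[2]])
    o=T[:3,3]; return o+d*(z-o[2])/d[2]
def proj(cam,P,m=None):
    m=m or camera_model(cam); K=np.array(m['camera_matrix']);T=np.array(m['pose'])
    c=T[:3,:3].T@(np.array(P)-T[:3,3]); p=K@np.array([c[0],-c[1],-c[2]]); return p[:2]/p[2]
E
python3 - <<'E'
from h import *
np.set_printoptions(precision=4,suppress=True)
a=save('top','top0.png'); b=save('scene','scene0.png')
cv2.imwrite('pics/both0.png',np.vstack([np.hstack([a])]))
for cam in('top','scene'):
    m=camera_model(cam); print(cam,m)
    for t in['weight','scale','pot','tare_wheel','pegA','dial_ring','red_line_end','needle_tip']:
        print(t,[(np.round(r['location'],3),round(r['p'],2)) for r in spot_in(cam,t)[:4]])
s=readout.read_state();print(s)
E
```

```text
pics
top {'camera_matrix': array([[498.244 ,   0.    , 248.8778],
       [  0.    , 498.244 , 184.898 ],
       [  0.    ,   0.    ,   1.    ]]), 'pose': array([[ 0.1223,  0.9724, -0.1985,  0.3408],
       [-0.9925,  0.1194, -0.0265, -0.0119],
       [-0.002 ,  0.2003,  0.9797,  1.272 ],
       [ 0.    ,  0.    ,  0.    ,  1.    ]])}
weight [(array([0.45 , 0.314, 0.058]), 0.92)]
scale [(array([0.611, 0.039, 0.063]), 0.64), (array([0.588, 0.168, 0.066]), 0.16)]
pot [(array([ 0.598, -0.094,  0.065]), 0.66)]
tare_wheel [(array([0.592, 0.168, 0.061]), 0.63)]
pegA [(array([0.592, 0.165, 0.063]), 0.66)]
dial_ring []
red_line_end []
needle_tip []
scene {'camera_matrix': array([[349.2395,   0.    , 256.0711],
       [  0.    , 349.2395, 193.2821],
       [  0.    ,   0.    ,   1.    ]]), 'pose': array([[ 0.51  , -0.5135,  0.6901,  1.2282],
       [ 0.8602,  0.3012, -0.4115, -0.3708],
       [ 0.0035,  0.8035,  0.5953,  0.6281],
       [ 0.    ,  0.    ,  0.    ,  1.    ]])}
weight [(array([0.464, 0.312, 0.054]), 0.89)]
scale [(array([ 0.374, -0.071,  0.015]), 0.65), (array([0.601, 0.158, 0.064]), 0.61)]
pot [(array([ 0.61 , -0.093,  0.11 ]), 0.84), (array([0.593, 0.163, 0.067]), 0.21)]
tare_wheel [(array([0.595, 0.164, 0.066]), 0.85)]
pegA [(array([0.596, 0.159, 0.062]), 0.86)]
dial_ring []
red_line_end []
needle_tip []
{'time_s': 0.9, 'joint_positions': array([-77.6651,  30.2226,  82.087 ,  -0.0021,  67.6899, -10.228 ]), 'qvel': array([-0.0388, -0.0085, -0.0034, -0.0402,  0.045 , -0.0654]), 'tau': array([ -0.0004, -43.9999, -17.6987,   0.0634,   0.0503,  -0.    ]), 'position': array([ 0.2398, -0.5771,  0.2226]), 'tcp_rot': array([[ 0.9235,  0.3837, -0.    ],
       [ 0.3837, -0.9235, -0.    ],
       [-0.    ,  0.    , -1.    ]]), 'force': array([-1.1046, -0.0361, -0.5465]), 'moment': array([-0.0083, -0.0016,  0.0334]), 'opening': 1.0027813492254347}
```

View pics/top0.png

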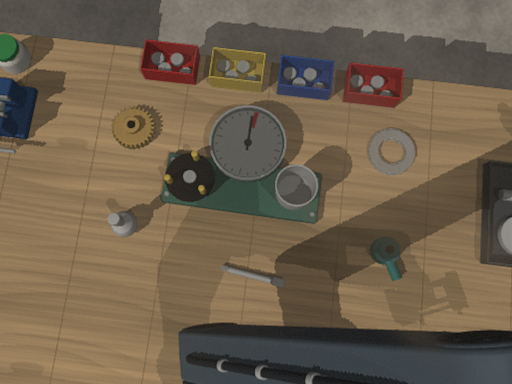

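View pics/scene0.png

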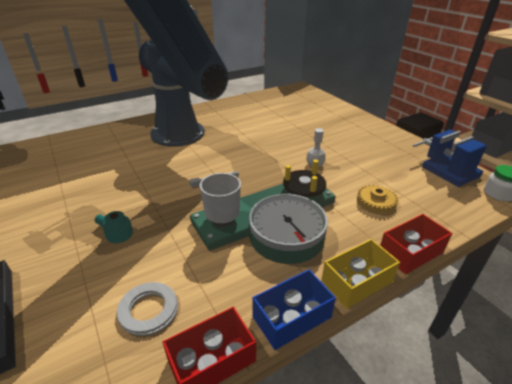

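The top view shows the wheel hub at (190,177), pot rim centre about (297,187), dial centre (248,143) and weight head about (114,219). The scene view agrees with it: pot on one side, wheel with its pegs on the other.

```bash
python3 - <<'E'
from h import *
np.set_printoptions(precision=4,suppress=True)
im=cv2.imread('pics/top0.png')
capture('top')
W=unproj('top',(190,177),.064);D=unproj('top',(248,143),.06)
r=regions_of('top','pot')[0]['mask']; ys,xs=np.nonzero(r); print('pot mask',xs.min(),xs.max(),ys.min(),ys.max())
(c,ax,an)=cv2.fitEllipse(max(cv2.findContours(r.astype(np.uint8),0,1)[0],key=len)); print(c,ax)
P=unproj('top',c,.135); print('W',W,'D',D,'P',P, np.linalg.norm((W-P)[:2]), np.degrees(np.arctan2(*(W-P)[1::-1])))
r=regions_of('top','weight')[0]['mask']; ys,xs=np.nonzero(r); print('w mask',xs.min(),xs.max(),ys.min(),ys.max(),xs.mean(),ys.mean())
print(unproj('top',(114,219),.13),unproj('top',(125,227),.02))
hsv=cv2.cvtColor(im,cv2.COLOR_BGR2HSV)
y=cv2.inRange(hsv,(18,120,90),(35,255,255)); y[:140]=0;y[:,:155]=0;y[210:]=0;y[:,225:]=0
n,l,st,ce=cv2.connectedComponentsWithStats(y); print(st,ce)
big=cv2.resize(im[140:250,80:330],None,fx=3.2,fy=3.2,interpolation=cv2.INTER_CUBIC); cv2.imwrite('pics/crop0.png',big)
E
```

```text
pot mask 275 317 164 209
(295.3514099121094, 186.0659942626953) (41.848228454589844, 45.11752700805664)
W [0.5877 0.1683 0.064 ] D [0.6934 0.0363 0.06  ] P [ 0.5817 -0.0889  0.135 ] 0.25725708083411536 88.66373406388422Traceback (most recent call last):
  File "<stdin>", line 9, in <module>
IndexError: list index out of range
```

```bash
python3 - <<'E'
from h import *
np.set_printoptions(precision=4,suppress=True)
im=cv2.imread('pics/top0.png')
print(unproj('top',(114,219),.13),unproj('top',(124,226),.03))
hsv=cv2.cvtColor(im,cv2.COLOR_BGR2HSV)
y=cv2.inRange(hsv,(18,120,90),(35,255,255)); y[:140]=0;y[:,:155]=0;y[210:]=0;y[:,225:]=0
n,l,st,ce=cv2.connectedComponentsWithStats(y); print(st[1:],ce[1:])
for c,s in zip(ce[1:],st[1:]):
    if s[4]>8: print(unproj('top',c,.09))
big=cv2.resize(im[100:250,80:330],None,fx=3.2,fy=3.2,interpolation=cv2.INTER_CUBIC); cv2.imwrite('pics/crop0.png',big)
E
```

```text
[0.4545 0.3182 0.13  ] [0.4502 0.3191 0.03  ]
[[191 151   7  10  52]
 [164 174   7  10  48]
 [198 185   7   9  47]] [[194.1923 154.9423]
 [167.0833 177.9792]
 [200.9574 188.617 ]]
[0.6384 0.1623 0.09  ]
[0.5732 0.2193 0.09  ]
[0.5571 0.1339 0.09  ]
```

View pics/crop0.png

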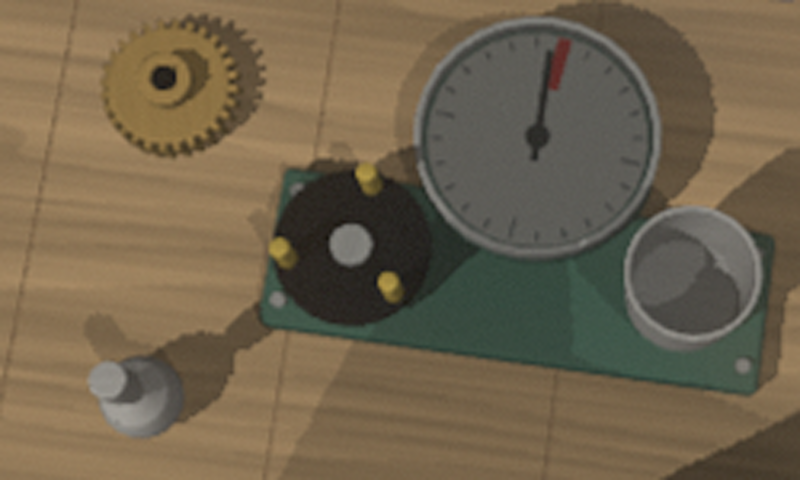

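The crop puts the pot rim centre at pixel (296.6,185.3) and the weight head at (113.4,219). The needle points to dial-top, with the red line slightly clockwise of it. I'm setting out now and turning the tool to yaw 0 on the way.

Request:
{"method": "send_rows", "body": {"moves": [[[0, 0, 4.51, 4.3, -2.2, -0.5, 1], [0, 0, 4.51, 4.3, -2.2, -0.5, 1], [0, 0, 4.51, 4.3, -2.2, -0.5, 1], [0, 0, 4.51, 4.3, -2.2, -0.5, 1], [0, 0, 4.51, 4.3, -2.2, -0.5, 1]]]}}

```text
time_s: 1.55
position: [0.423, -0.4192, 0.248]
tcp_rot: [[1.0, -0.003, -0.0], [-0.003, -1.0, 0.0], [-0.0, -0.0, -1.0]]
force: [-0.0, -0.6, -0.2]
opening: 0.995
```

Request:
{"method": "send_rows", "body": {"moves": [[[0, 0, 0, 1, -4.8, 0, 1], [0, 0, 0, 1, -4.8, 0, 1], [0, 0, 0, 1, -4.8, 0, 1], [0, 0, 0, 1, -4.8, 0, 1], [0, 0, 0, 1, -4.8, 0, 1]]]}}

```text
time_s: 2.05
position: [0.4721, -0.1789, 0.2478]
tcp_rot: [[1.0, -0.0, 0.001], [-0.0, -1.0, -0.0], [0.001, 0.0, -1.0]]
force: [1.3, 0.4, 0.1]
opening: 0.998
```

Request:
{"method": "send_rows", "body": {"moves": [[[0, 0, 0, 0, -4.9, 0, 1], [0, 0, 0, 0, -4.9, 0, 1], [0, 0, 0, 0, -4.9, 0, 1], [0, 0, 0, 0, -4.9, 0, 1], [0, 0, 0, 0, -4.9, 0, 1]]]}}

```text
time_s: 2.55
position: [0.4717, 0.0661, 0.2479]
tcp_rot: [[1.0, -0.0, 0.001], [-0.0, -1.0, -0.0], [0.001, 0.0, -1.0]]
force: [0.2, 0.0, -0.1]
opening: 1.001
```

Request:
{"method": "send_rows", "body": {"moves": [[[0, 0, 0, -0.4, -4.9, 0, 1], [0, 0, 0, -0.4, -4.9, 0, 1], [0, 0, 0, -0.4, -4.9, 0, 1], [0, 0, 0, -0.4, -4.9, 0, 1], [0, 0, 0, -0.4, -4.9, 0, 1]]]}}

```text
time_s: 3.05
position: [0.4514, 0.3113, 0.2478]
tcp_rot: [[1.0, 0.0, 0.001], [0.0, -1.0, 0.0], [0.001, -0.0, -1.0]]
force: [0.7, 0.4, 0.2]
opening: 0.999
```

```bash
python3 - <<'E'
from h import *
np.set_printoptions(precision=4,suppress=True)
m=camera_model('wrist'); save('wrist','w1.png'); 
print(m['pose'],m['camera_matrix'][0], readout.read_state()['position'])
for P in([.452,.319,.13],[.452,.319,0]): print(proj('wrist',P,m))
for c in('wrist','top','scene'):
    if c!='wrist':capture(c)
    for r in spot_in(c,'weight')[:1]: print(c,r['location'],r['p'])
E
```

```text
[[ 0.0008  0.9652  0.2615  0.5225]
 [-1.      0.0009 -0.0002  0.311 ]
 [-0.0005 -0.2615  0.9652  0.4092]
 [ 0.      0.      0.      1.    ]] [268.7311   0.     257.2814] [0.4507 0.3187 0.2481]
[249.9288 185.8414]
[252.1988 165.1597]
wrist [0.4643, 0.3182, 0.0586] 0.77
top [0.4364, 0.2999, 0.0435] 0.65
scene [0.4663, 0.3123, 0.0563] 0.64
```

View pics/w1.png

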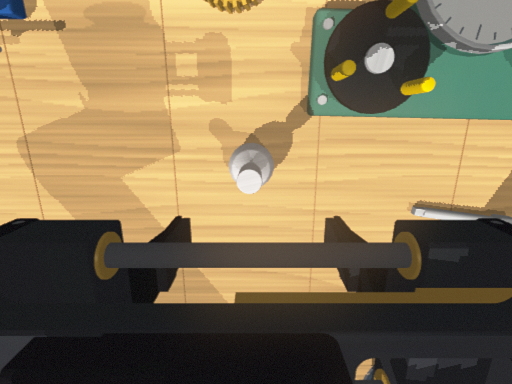

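The wrist view shows the weight's head at about (249,182) and its belly centred at (251,165). Both are within a few mm of the prediction, so I'm going down.

Request:
{"method": "send_rows", "body": {"moves": [[[0, 0, 0, 0.3, -0.1, 3.2, 1], [0, 0, 0, 0, 0, 4, 1], [0, 0, 0, 0, 0, 4, 1], [0, 0, 0, 0, 0, 3, 1], [0, 0, 0, 0, 0, 1, 1]]]}}

```text
time_s: 3.85
position: [0.4533, 0.3074, 0.0928]
tcp_rot: [[1.0, -0.003, -0.006], [-0.003, -1.0, -0.003], [-0.006, 0.003, -1.0]]
force: [-0.5, 0.2, 0.6]
opening: 0.999
```

Request:
{"method": "send_rows", "body": {"moves": [[[0, 0, 0, 0, 0, 0, 1], [0, 0, 0, 0, 0, 0, -1], [0, 0, 0, 0, 0, 0, -1], [0, 0, 0, 0, 0, 0, -1], [0, 0, 0, 0, 0, 0, -1]]]}}

```text
time_s: 4.35
position: [0.4554, 0.3105, 0.0967]
tcp_rot: [[1.0, 0.0, 0.002], [0.0, -1.0, 0.001], [0.002, -0.001, -1.0]]
force: [0.4, -0.4, 0.1]
opening: 0.727
```

Request:
{"method": "send_rows", "body": {"moves": [[[0, 0, 0, 0, 0, 0, -1], [0, 0, 0, 0, 0, 0, -1], [0, 0, 0, 0, 0, -0.5, -1], [0, 0, 0, 0, 0, -1, -1], [0, 0, 0, 0, 0, -1, -1]]]}}

```text
time_s: 4.85
position: [0.4542, 0.3099, 0.1208]
tcp_rot: [[1.0, 0.001, -0.001], [0.001, -1.0, -0.001], [-0.001, 0.001, -1.0]]
force: [0.0, 1.1, -5.2]
opening: 0.311
```

Gripped: the opening is 27 mm and it weighs about 5 N. Lifting and carrying it towards the pot.

Request:
{"method": "send_rows", "body": {"moves": [[[0, 0, 0, 0, 0, -3, -1], [0, 0, 0, 0, 0, -4, -1], [0, 0, 0, 0, 1, -4, -1], [0, 0, 0, 0.5, 2, -3.5, -1], [0, 0, 0, 1, 3, -2, -1]]]}}

```text
time_s: 5.35
position: [0.4692, 0.2508, 0.2885]
tcp_rot: [[1.0, 0.003, 0.002], [0.003, -1.0, 0.002], [0.002, -0.002, -1.0]]
force: [2.1, -0.1, -5.2]
opening: 0.313
```

Request:
{"method": "send_rows", "body": {"moves": [[[0, 0, 0, 1.5, 4, 0, -1], [0, 0, 0, 1.5, 4, 0, -1], [0, 0, 0, 1.5, 4, 0, -1], [0, 0, 0, 1.5, 4, 0, -1], [0, 0, 0, 1.5, 4, 0, -1]]]}}

```text
time_s: 5.85
position: [0.5438, 0.0486, 0.2852]
tcp_rot: [[1.0, 0.0, -0.003], [0.0, -1.0, 0.0], [-0.003, -0.0, -1.0]]
force: [0.7, 0.4, -5.5]
opening: 0.315
```

Request:
{"method": "send_rows", "body": {"moves": [[[0, 0, 0, 1.3, 4, 0, -1], [0, 0, 0, 1.2, 4, 0, -1], [0, 0, 0, 0.8, 3, 0, -1], [0, 0, 0, 0.4, 2, 0, -1], [0, 0, 0, 0, 1, 0, -1]]]}}

```text
time_s: 6.35
position: [0.5813, -0.0919, 0.2848]
tcp_rot: [[1.0, -0.002, -0.002], [-0.002, -1.0, -0.0], [-0.002, 0.0, -1.0]]
force: [1.2, 0.4, -5.6]
opening: 0.311
```

```bash
python3 - <<'E'
from h import *
np.set_printoptions(precision=4,suppress=True)
print(unproj('top',(296.6,185.3),.143))
a=save('top','t2.png'); b=save('scene','s2.png')
m=camera_model('wrist'); w=save('wrist','w2.png'); print(m['pose'])
s=readout.read_state(); print(s['position'],s['force'],s['opening'],s['time_s'])
p=proj('scene',[.58,-.09,.2]).astype(int); print(p)
cv2.imwrite('pics/j2.png',np.hstack([cv2.resize(x,None,fx=2,fy=2) for x in (a[120:270,220:420],b[80:230,120:320])]))
E
```

```text
[ 0.5821 -0.091   0.143 ]
[[-0.0014  0.9644  0.2645  0.6524]
 [-1.     -0.0011 -0.0012 -0.0911]
 [-0.0008 -0.2645  0.9644  0.4461]
 [ 0.      0.      0.      1.    ]]
[ 0.5807 -0.0892  0.285 ] [ 0.9435  0.5429 -5.767 ] 0.3113323697823351 6.5
[217 161]
```

View pics/j2.png

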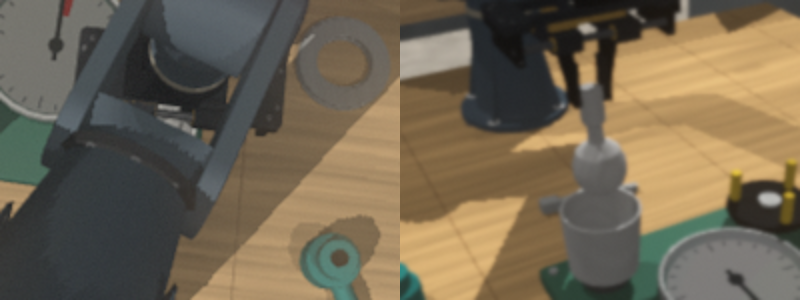

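View pics/w2.png

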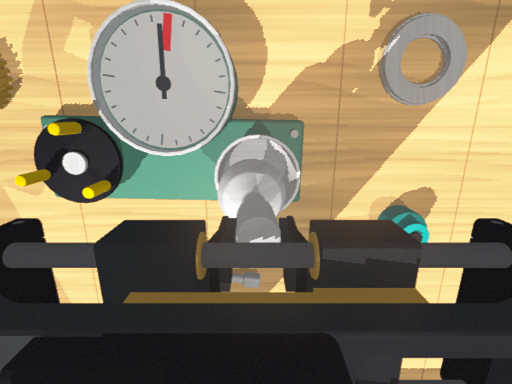

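```bash
python3 - <<'E'
from h import *
np.set_printoptions(precision=1,suppress=True)
t=np.array([.581,-.0905,.285])
for z in(.034,.014,-.006,-.066,-.096): 
    P=t+[0,0,z]; print(z,(proj('scene',P)-[120,80])*2+[400,0],proj('wrist',P))
for z in(.143,.06):print(proj('wrist',[.582,-.091,z]),(proj('scene',[.582,-.091,z])-[120,80])*2+[400,0])
th=np.linspace(0,2*np.pi,72);r=np.array([proj('wrist',[.582+.05*np.cos(a),-.091+.05*np.sin(a),.143]) for a in th]);print(r.min(0),r.max(0))
im=cv2.imread('pics/w2.png');b=cv2.imread('pics/s2.png')
cv2.imwrite('pics/j3.png',np.hstack([cv2.resize(im[110:260,190:330],(420,450)),cv2.resize(b[80:230,160:280],(360,450))]))
E
```

```text
0.034 [587.8  68.8] [259.2 257.2]
0.014 [589.1  86.1] [259.  240.4]
-0.006 [590.3 102.9] [258.9 227.1]
-0.066 [593.8 150.1] [258.6 200.3]
-0.096 [595.4 172.3] [258.5 191.3]
[258.9 179.8] [597.7 204.9]
[258.7 166.9] [601.6 257.9]
[215.7 135.8] [302.1 220.2]
```

View pics/j3.png

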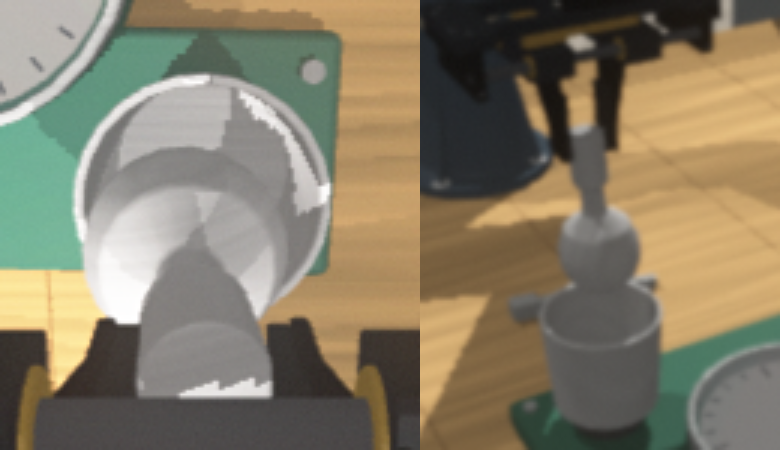

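The pot's rim is seen within 2 px of the prediction. The weight hangs about 20 mm lower in the fingers than planned, because the lift began before the fingers had closed. It also leans about 3°. I'll take out the lean with a small tool turn, then lower by force feedback with contact expected at TCP z of about 0.178.

Request:
{"method": "send_rows", "body": {"moves": [[[-1.5, 0, 0, 0, 0, 0, -1], [-1.5, 0, 0, 0, 0, 1.5, -1], [0, 0, 0, 0, 0, 2, -1], [0, 0, 0, 0, 0, 2, -1], [0, 0, 0, 0, 0, 1, -1]]]}}

```text
time_s: 7.0
position: [0.5805, -0.0904, 0.219]
tcp_rot: [[1.0, 0.003, -0.003], [0.003, -0.999, -0.051], [-0.003, 0.051, -0.999]]
force: [-0.3, 0.5, -5.7]
opening: 0.311
```

```bash
python3 - <<'E'
from h import *
b=save('scene','s4.png'); m=camera_model('wrist');im=save('wrist','w4.png')
np.set_printoptions(precision=4,suppress=True)
s=readout.read_state(); print(s['position'],s['force'])
t=s['position']
for z in(.016,-.084):print(proj('wrist',t+[0,0,z],m),proj('scene',t+[0,0,z]))
cv2.imwrite('pics/j4.png',np.hstack([cv2.resize(im[110:260,190:330],(420,450)),cv2.resize(b[80:230,160:280],(360,450))]))
E
```

```text
[ 0.5805 -0.0911  0.2191] [-0.3861  0.5408 -5.9211]
[259.1157 242.5113] [216.1124 148.8981]
[253.0898 194.5483] [218.7491 184.7844]
```

View pics/j4.png

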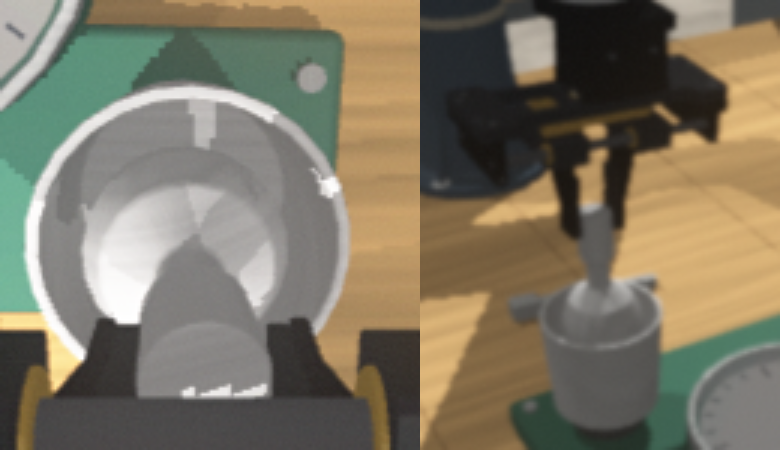

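The belly is inside the pot and centred (187 against a rim centre of 189 in the crop). Lowering slowly.

Request:
{"method": "send_rows", "body": {"moves": [[[0, 0, 0, 0, -0.1, 1, -1], [0, 0, 0, 0, -0.1, 1, -1], [0, 0, 0, 0, 0, 0.8, -1], [0, 0, 0, 0, 0, 0.5, -1], [0, 0, 0, 0, 0, 0.3, -1]]]}}

```text
time_s: 7.6
position: [0.5817, -0.0927, 0.1839]
tcp_rot: [[1.0, 0.0, -0.001], [0.0, -0.999, -0.052], [-0.001, 0.052, -0.999]]
force: [-0.9, 0.3, -6.5]
opening: 0.312
```

Request:
{"method": "send_rows", "body": {"moves": [[[0, 0, 0, 0, 0, 0.3, -1], [0, 0, 0, 0, 0, 0.2, -1], [0, 0, 0, 0, 0, 0.2, -1], [0, 0, 0, 0, 0, 0.2, -1], [0, 0, 0, 0, 0, 0, -1]]]}}

```text
time_s: 8.1
position: [0.5818, -0.0931, 0.1754]
tcp_rot: [[1.0, 0.0, -0.0], [0.0, -0.999, -0.052], [-0.0, 0.052, -0.999]]
force: [-0.0, 0.2, -6.0]
opening: 0.311
```

Request:
{"method": "send_rows", "body": {"moves": [[[0, 0, 0, 0, 0, 0.2, -1], [0, 0, 0, 0, 0, 0.2, -1], [0, 0, 0, 0, 0, 0.2, -1], [0, 0, 0, 0, 0, 0, -1], [0, 0, 0, 0, 0, 0, -1]]]}}

```text
time_s: 8.6
position: [0.5821, -0.0935, 0.1698]
tcp_rot: [[1.0, 0.0, 0.001], [0.0, -0.999, -0.052], [0.001, 0.052, -0.999]]
force: [1.0, 0.6, -2.9]
opening: 0.311
```

Request:
{"method": "send_rows", "body": {"moves": [[[0, 0, 0, 0, 0, 0.2, -1], [0, 0, 0, 0, 0, 0.2, -1], [0, 0, 0, 0, 0, 0.2, -1], [0, 0, 0, 0, 0, 0, -1], [0, 0, 0, 0, 0, 0, -1]]]}}

```text
time_s: 9.1
position: [0.5821, -0.0938, 0.1638]
tcp_rot: [[1.0, 0.0, 0.001], [0.0, -0.999, -0.052], [0.001, 0.052, -0.999]]
force: [-1.2, 0.8, 0.2]
opening: 0.312
```

The spring now carries the full weight (force about 0). Releasing.

Request:
{"method": "send_rows", "body": {"moves": [[[0, 0, 0, 0, 0, 0, -0.3], [0, 0, 0, 0, 0, 0, 0], [0, 0, 0, 0, 0, 0, 0.2], [0, 0, 0, 0, 0, 0, 0.5], [0, 0, 0, 0, 0, 0, 0.5]]]}}

```text
time_s: 9.6
position: [0.5819, -0.0939, 0.1637]
tcp_rot: [[1.0, 0.0, 0.0], [0.0, -0.999, -0.053], [0.0, 0.053, -0.999]]
force: [0.8, 0.2, 0.2]
opening: 0.63
```

Request:
{"method": "send_rows", "body": {"moves": [[[0, 0, 0, 0, 0, 0, 0.5], [0, 0, 0, 0, 0, 0, 0.5], [0, 0, 0, 0, 0, -2, 0.5], [0, 0, 0, 0, 0, -4, 0.5], [1.5, 0, 0, 0, 0, -4, 0.5]]]}}

```text
time_s: 10.1
position: [0.5811, -0.0876, 0.2636]
tcp_rot: [[1.0, 0.001, -0.003], [0.001, -1.0, -0.024], [-0.003, 0.024, -1.0]]
force: [0.9, -0.0, 0.3]
opening: 0.746
```

Request:
{"method": "send_rows", "body": {"moves": [[[1.5, 0, 0, 0, -2, 0, -1], [0, 0, 0, 0, -4, 0, -1], [0, 0, 0, 0, -4.5, 0, -1], [0, 0, 0, 0, -4.5, 0, -1], [0, 0, 0, 0, -4.5, 0, -1]]]}}

```text
time_s: 10.6
position: [0.5811, 0.1083, 0.2622]
tcp_rot: [[1.0, -0.0, -0.001], [-0.0, -1.0, 0.0], [-0.001, -0.0, -1.0]]
force: [0.7, -0.5, 0.7]
opening: 0.384
```

```bash
python3 - <<'E'
from h import *
np.set_printoptions(precision=4,suppress=True)
m=camera_model('wrist');w=save('wrist','w5.png');a=save('top','t5.png');b=save('scene','s5.png')
s=readout.read_state(); print(s['position'],s['force'],s['time_s'])
cv2.imwrite('pics/j5.png',np.vstack([cv2.resize(w[0:280,:],(640,350)),np.hstack([cv2.resize(a[90:215,150:330],(360,250)),cv2.resize(b[120:270,180:348],(280,250))])]))
E
```

```text
[0.5808 0.1095 0.2621] [ 0.2579 -1.0978 -0.3267] 10.75
```

View pics/j5.png

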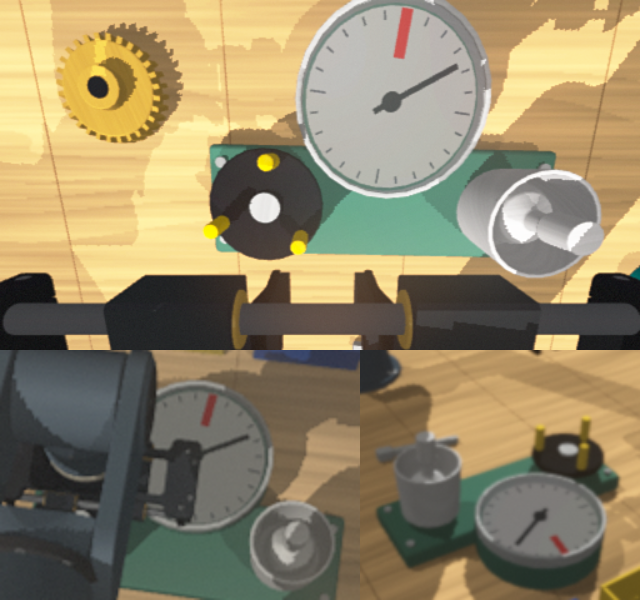

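The weight stands upright on the pot floor and has been let go. The needle has turned clockwise, and the red line is about 1 rad short of it. I'll measure the dial angles and the peg positions.

```bash
cat >> h.py <<'E'
D=np.array([.6947,.0362]); Wc=np.array([.5873,.168]); ZD=.058
def dial(cam,im,m):
    # rectify the dial face: 4 px/mm-ish map, angle from world samples
    hsv=cv2.cvtColor(im,cv2.COLOR_BGR2HSV); th=np.radians(np.arange(-180,180,.5))
    def samp(r,ch):
        X=D[0]+r*np.cos(th);Y=D[1]+r*np.sin(th)
        p=np.array([proj(cam,[x,y,ZD],m) for x,y in zip(X,Y)],np.float32)
        return [cv2.remap(c,p[:,0].reshape(1,-1),p[:,1].reshape(1,-1),cv2.INTER_LINEAR)[0].astype(float) for c in ch]
    red=0;dark=0
    for r in np.arange(.048,.082,.004):
        b,g,rr=samp(r,cv2.split(im)); red=red+np.clip(rr-1.5*np.maximum(b,g),0,None)
    for r in np.arange(.03,.066,.004):
        b,g,rr=samp(r,cv2.split(im)); v=np.maximum(np.maximum(b,g),rr); dark=dark+np.clip(60-v,0,None)
    def ang(w,win=12):
        k=np.argmax(np.convolve(np.r_[w,w,w],np.ones(21),'same')[len(w):2*len(w)]); s=np.zeros_like(w); i=np.arange(k-2*win,k+2*win+1)%len(w); s[i]=w[i]
        return np.degrees(np.angle((s*np.exp(1j*th)).sum())) if s.sum()>0 else None, round(s.sum())
    return ang(red),ang(dark)
def pegs(im,m,cam='wrist'):
    hsv=cv2.cvtColor(im,cv2.COLOR_BGR2HSV); y=cv2.inRange(hsv,(20,150,120),(35,255,255))
    c=proj(cam,[*Wc,.09],m); n,l,st,ce=cv2.connectedComponentsWithStats(y); out=[]
    for q,s in zip(ce[1:],st[1:]):
        P=unproj(cam,q,.09,m)[:2]-Wc
        if s[4]>25 and np.hypot(*P)<.08: out.append((round(float(np.hypot(*P)),3),round(float(np.degrees(np.arctan2(P[1],P[0]))))))
    return out
E
python3 - <<'E'
from h import *
m=camera_model('wrist');w=capture('wrist');print(dial('wrist',w,m),pegs(w,m))
mt=camera_model('top');t=capture('top');print(dial('top',t,mt))
mt=camera_model('scene');t=capture('scene');print(dial('scene',t,mt),pegs(t,mt,'scene'))
t=cv2.imread('pics/top0.png');mt=camera_model('top');print('initial',dial('top',t,mt),pegs(t,mt,'top'))
w=cv2.imread('pics/w2.png');
E
```

```text
((np.float64(-5.447777198511935), 11782), (None, 0)) [(0.051, -8), (0.05, 106), (0.047, -130)]
((np.float64(-6.854384719067729), 4266), (np.float64(92.46607161989739), 3820))
((np.float64(-10.095583099915924), 4506), (np.float64(-56.85003975515957), 20)) [(0.062, 112), (0.05, -144)]
initial ((np.float64(-6.961004868343452), 3067), (np.float64(1.0212689761936256), 984)) []
```

Request:
{"method": "send_rows", "body": {"moves": [[[0, 0, 0, 1.3, -3.3, 0, -1], [0, 0, 0, 1.3, -3.3, 0, -1], [0, 0, 0, 1.2, -3.1, 2, -1], [0, 0, 0, 0, 0, 4, -1], [0, 0, 0, 0, 0, 4, -1]]]}}

```text
time_s: 11.4
position: [0.6213, 0.2028, 0.1624]
tcp_rot: [[1.0, -0.001, 0.003], [-0.001, -1.0, 0.0], [0.003, -0.0, -1.0]]
force: [-0.9, 0.1, -0.0]
opening: 0.007
```

Request:
{"method": "send_rows", "body": {"moves": [[[0, 0, 0, 0, 0, 4, -1], [0, 0, 0, 0, 0, 3, -1], [0, 0, 0, 0, 0, 1.2, -1], [0, 0, 0, 0, 0, 0.5, -1], [0, 0, 0, 0, 0, 0, -1]]]}}

```text
time_s: 11.9
position: [0.6207, 0.2027, 0.0763]
tcp_rot: [[1.0, -0.001, 0.001], [-0.001, -1.0, 0.0], [0.001, -0.0, -1.0]]
force: [-0.4, -0.3, -0.2]
opening: 0.005
```

Request:
{"method": "send_rows", "body": {"moves": [[[0, 0, 0, 0.98, 0.97, 0, -1], [0, 0, 0, 0.43, 0.95, 0, -1], [0, 0, 0, 0.19, 0.85, 0, -1], [0, 0, 0, 0.05, 0.87, 0, -1], [0, 0, 0, -0.11, 0.87, 0, -1]]]}}

```text
time_s: 12.4
position: [0.6349, 0.1582, 0.0763]
tcp_rot: [[1.0, -0.001, -0.001], [-0.001, -1.0, 0.002], [-0.001, -0.002, -1.0]]
force: [-1.9, 5.8, 0.7]
opening: 0.008
```

Request:
{"method": "send_rows", "body": {"moves": [[[0, 0, 0, -0.25, 0.83, 0, -1], [0, 0, 0, -0.4, 0.78, 0, -1], [0, 0, 0, -0.52, 0.7, 0, -1], [0, 0, 0, -0.64, 0.59, 0, -1], [0, 0, 0, -0.73, 0.47, 0, -1]]]}}

```text
time_s: 12.9
position: [0.6052, 0.1343, 0.0745]
tcp_rot: [[1.0, -0.008, -0.007], [-0.008, -1.0, 0.018], [-0.007, -0.018, -1.0]]
force: [-1.5, 37.1, -6.6]
opening: 0.004
```

```bash
sed -i "s/dark=dark+np.clip(60-v,0,None)/dark=dark+np.clip(0.5*np.median(v)-v,0,None)/" h.py; python3 - <<'E'
from h import *
s=readout.read_state(); print(s['position'],s['force'],s['time_s'])
ims=[]
for c in('wrist','scene','top'):
    m=camera_model(c);w=save(c,c[0]+'6.png');print(c,dial(c,w,m),pegs(w,m,c));ims.append(w)
w,b,a=ims
cv2.imwrite('pics/j6.png',np.vstack([cv2.resize(w[0:280,:],(640,350)),np.hstack([cv2.resize(a[90:215,150:330],(360,250)),cv2.resize(b[120:270,180:348],(280,250))])]))
E
```

```text
[0.60521508 0.13432159 0.07450674] [-1.47075314 37.11265448 -6.56312234] 12.9
wrist ((np.float64(-25.636366179736076), 2215), (np.float64(-2.66632818833633), 21846)) [(0.053, 35), (0.046, -69), (0.029, -61), (0.025, -90), (0.043, -91), (0.049, 115)]
scene ((np.float64(-29.298470792345693), 4826), (np.float64(-56.17794050921953), 104)) []
top ((np.float64(-29.87474708586331), 3894), (np.float64(132.4052719107078), 3049)) []
```

View pics/j6.png

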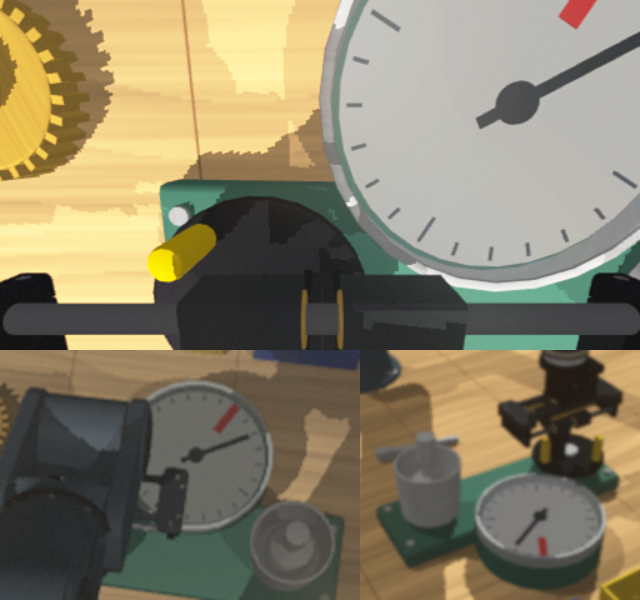

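The wheel turned about 75° and the red line is now at about -29°, with the needle at about -56°. The finger's flat face is now pressing the peg radially (37 N), so I'm backing off to re-approach from the peg's +x side.

Request:
{"method": "send_rows", "body": {"moves": [[[0, 0, 0, 0, -1.2, 0, -1], [0, 0, 0, 1, -0.5, 0, -1], [0, 0, 0, 1, 0, 0, -1], [0, 0, 0, 0, 0, 0, -1], [0, 0, 0, 0, 0, 0, -1]]]}}

```text
time_s: 13.55
position: [0.6305, 0.1403, 0.0758]
tcp_rot: [[1.0, -0.001, 0.0], [-0.001, -1.0, -0.0], [0.0, 0.0, -1.0]]
force: [-0.0, -0.4, 1.0]
opening: 0.007
```

```bash
python3 - <<'E'
from h import *
s=readout.read_state(); print(s['position']-[*Wc,0],s['force'],s['time_s'])
for c in('wrist','scene','top'):
    m=camera_model(c);w=save(c,c[0]+'7.png');print(c,dial(c,w,m),pegs(w,m,c))
    for q in ('pegA',):print([(np.round(np.array(r['location'])-[*Wc,0],3),round(r['p'],2)) for r in spot_in(c,q)[:4]])
E
```

```text
[ 0.043247   -0.02772153  0.07584682] [-0.04551498 -0.37825257  1.02862631] 13.55
wrist ((np.float64(-25.828998003187642), 17418), (np.float64(-61.00585259264513), 5760)) [(0.062, 20), (0.046, -25), (0.044, -56), (0.03, -38), (0.053, 86), (0.012, 69)]
[(array([0.053, 0.007, 0.062]), 0.63)]
scene ((np.float64(-29.30447174503633), 4862), (np.float64(-56.286567928828376), 89)) []
[(array([ 0.032, -0.009,  0.064]), 0.77)]
top ((np.float64(-29.894686682634585), 3889), (np.float64(96.94686895458186), 2187)) []
[(array([-0.019, -0.048,  0.064]), 0.65)]
```

```bash
python3 - <<'E'
from h import *
cur=np.array([.0432,-.0277]); psi=0.
pl=[(None,(.044,-.046),-4),(None,(.036,-.053),-8)]
th=-85
pts=[((.044,-.046),-3),((.036,-.052),-8)]
for k,t in enumerate(range(-85,-152,-8)):
    pts.append((None,max(-40,-10-5*k),t))
for p in pts:
    ps=p[1]
    if p[0] is None:
        a=np.radians(p[2]);n=-np.array([np.cos(np.radians(ps)),np.sin(np.radians(ps))])
        tgt=.05*np.array([np.cos(a),np.sin(a)])-.0175*n
    else: tgt=np.array(p[0])
    d=(tgt-cur)*100;c,s=np.cos(np.radians(psi)),np.sin(np.radians(psi))
    print(p[2:] ,tgt.round(4),'row: turn z %.1f  x %.2f y %.2f'%(psi-ps,c*d[0]+s*d[1],s*d[0]-c*d[1]))
    cur=tgt;psi=ps
E
```

```text
() [ 0.044 -0.046] row: turn z 3.0  x 0.08 y 1.83
() [ 0.036 -0.052] row: turn z 5.0  x -0.77 y 0.64
(-85,) [ 0.0216 -0.0528] row: turn z 2.0  x -1.41 y 0.28
(-93,) [ 0.0143 -0.0545] row: turn z 5.0  x -0.69 y 0.29
(-101,) [ 0.0069 -0.0551] row: turn z 5.0  x -0.70 y 0.25
(-109,) [-0.0004 -0.0547] row: turn z 5.0  x -0.70 y 0.21
(-117,) [-0.0075 -0.0533] row: turn z 5.0  x -0.70 y 0.18
(-125,) [-0.0143 -0.051 ] row: turn z 5.0  x -0.70 y 0.14
(-133,) [-0.0207 -0.0478] row: turn z 5.0  x -0.70 y 0.10
(-141,) [-0.0255 -0.0427] row: turn z 0.0  x -0.69 y -0.09
(-149,) [-0.0295 -0.037 ] row: turn z 0.0  x -0.67 y -0.18
```

Request:
{"method": "send_rows", "body": {"moves": [[[0, 0, 3, 0.08, 1.83, 0, -1], [0, 0, 5, -0.77, 0.64, 0, -1], [0, 0, 2, -1.41, 0.28, 0, -1], [0, 0, 5, -0.69, 0.29, 0, -1], [0, 0, 5, -0.7, 0.25, 0, -1]]]}}

```text
time_s: 14.35
position: [0.5952, 0.1126, 0.0764]
tcp_rot: [[0.938, -0.348, 0.004], [-0.348, -0.938, -0.001], [0.004, -0.001, -1.0]]
force: [1.8, -1.5, -2.2]
opening: 0.001
```

Request:
{"method": "send_rows", "body": {"moves": [[[0, 0, 5, -0.7, 0.21, 0, -1], [0, 0, 5, -0.7, 0.18, 0, -1], [0, 0, 0, 0, 0, 0, -1], [0, 0, 0, 0, 0, 0, -1], [0, 0, 0, 0, 0, 0, -1]]]}}

```text
time_s: 14.85
position: [0.5795, 0.1156, 0.076]
tcp_rot: [[0.866, -0.5, 0.0], [-0.5, -0.866, -0.0], [0.0, -0.0, -1.0]]
force: [1.0, -0.0, 0.2]
opening: 0.006
```

```bash
python3 - <<'E'
from h import *
s=readout.read_state(); print(s['position']-[*Wc,0],s['force'],s['time_s'])
for c in('wrist','scene','top'):
    m=camera_model(c);w=save(c,c[0]+'8.png');print(c,dial(c,w,m),pegs(w,m,c))
E
```

```text
[-0.00782004 -0.05239027  0.07602634] [ 1.04942051 -0.04149581  0.2061515 ] 14.85
wrist ((None, 0), (None, 0)) [(0.052, 2), (0.045, -96), (0.041, -120), (0.059, -120), (0.072, -135), (0.028, 106), (0.038, -151)]
scene ((np.float64(-40.41781459476871), 5290), (np.float64(-56.13941725698637), 122)) []
top ((np.float64(-43.38088280895541), 3770), (np.float64(124.91168494900079), 912)) []
```

Request:
{"method": "send_rows", "body": {"moves": [[[0, 0, 5, -0.7, 0.14, 0, -1], [0, 0, 5, -0.7, 0.1, 0, -1], [0, 0, 0, -0.69, -0.09, 0, -1], [0, 0, 0, 0, 0, 0, -1], [0, 0, 0, 0, 0, 0, -1]]]}}

```text
time_s: 15.5
position: [0.5611, 0.1271, 0.0759]
tcp_rot: [[0.767, -0.641, -0.001], [-0.641, -0.767, 0.0], [-0.001, 0.0, -1.0]]
force: [-0.1, 0.1, 0.3]
opening: 0.003
```

```bash
sed -i "s/    return ang(red),ang(dark)/    return ang(red),ang(np.where((th>-1.6)\&(th<-.4),dark,0)*1.)/" h.py; python3 - <<'E'
from h import *
s=readout.read_state(); print(s['position']-[*Wc,0],s['force'],s['time_s'])
for c in('scene','top'):
    m=camera_model(c)
    o=cv2.imread('pics/%s5.png'%c[0]);print('before',dial(c,o,m))
    w=save(c,c[0]+'9.png');print(c,dial(c,w,m))
E
```

```text
[-0.02622789 -0.04091953  0.07592442] [-0.13102772  0.1082201   0.26435273] 15.5
before ((np.float64(-10.09150063353964), 4494), (np.float64(-56.12507422292304), 96))
scene ((np.float64(-49.45518010973272), 6300), (np.float64(-56.23675453598553), 94))
before ((np.float64(-6.823916774308213), 4226), (np.float64(-60.005071605837664), 148))
top ((np.float64(-53.3431922544442), 3392), (np.float64(-59.979291174538886), 96))
```

Request:
{"method": "send_rows", "body": {"moves": [[[0, 0, 0, -0.67, -0.18, 0, -1], [0, 0, 0, -0.41, -0.15, 0, -1], [0, 0, 0, 0, 0, 0, -1], [0, 0, 0, 0, 0, 0, -1], [0, 0, 0, 0, 0, 0, -1]]]}}

```text
time_s: 16.1
position: [0.5551, 0.1364, 0.0759]
tcp_rot: [[0.766, -0.643, -0.0], [-0.643, -0.766, 0.0], [-0.001, -0.0, -1.0]]
force: [1.3, 0.9, 0.4]
opening: 0.006
```

```bash
python3 - <<'E'
from h import *
s=readout.read_state(); print(s['position']-[*Wc,0],s['force'],s['time_s'])
for c in('scene','top'):
    m=camera_model(c)
    w=save(c,c[0]+'10.png');print(c,dial(c,w,m))
E
```

```text
[-0.03224819 -0.03157587  0.07593129] [1.26067986 0.85153411 0.43988168] 16.1
scene ((np.float64(-52.92616900060259), 3634), (np.float64(-56.12198513141032), 82))
top ((np.float64(-58.1983252472476), 1326), (np.float64(-59.98195148007049), 83))
```

Request:
{"method": "send_rows", "body": {"moves": [[[0, 0, 0, -0.23, -0.13, 0, -1], [0, 0, 0, 0, 0, 0, -1], [0, 0, 0, 0.3, 0.2, 0, -1], [0, 0, 0, 0.7, 0.4, 0, -1], [0, 0, 0, 0, 0, -4, -1]]]}}

```text
time_s: 16.7
position: [0.5541, 0.1264, 0.1115]
tcp_rot: [[0.765, -0.643, -0.013], [-0.644, -0.765, -0.0], [-0.01, 0.008, -1.0]]
force: [-0.5, -0.8, 0.3]
opening: 0.006
```

Request:
{"method": "send_rows", "body": {"moves": [[[0, 0, -8, 0, 0, -5, -1], [0, 0, -8, 0, 0, -5, -1], [0, 0, -8, 0, 2, -4, -1], [0, 0, -8, 0, 4, 0, -1], [0, 0, -8, 0, 4, 0, -1]]]}}

```text
time_s: 17.2
position: [0.5331, 0.0306, 0.2578]
tcp_rot: [[1.0, 0.008, 0.003], [0.008, -1.0, -0.0], [0.003, 0.0, -1.0]]
force: [0.6, -0.4, -0.8]
opening: 0.007
```

Request:
{"method": "send_rows", "body": {"moves": [[[0, 0, 0, -1, 2, 0, -1], [0, 0, 0, -1, 1, 0, -1], [0, 0, 0, 0, 0, 0, -1], [0, 0, 0, 0, 0, 0, -1], [0, 0, 0, 0, 0, 0, -1]]]}}

```text
time_s: 17.7
position: [0.5138, 0.0022, 0.2559]
tcp_rot: [[1.0, 0.001, 0.0], [0.001, -1.0, 0.0], [0.0, -0.0, -1.0]]
force: [-0.7, 0.4, 0.4]
opening: 0.003
```

```bash
python3 - <<'E'
from h import *
s=readout.read_state(); print(s['position'],s['force'],s['time_s'])
ims={}
for c in('scene','top','wrist'):
    m=camera_model(c)
    w=save(c,c[0]+'11.png');print(c,dial(c,w,m),pegs(w,m,c));ims[c]=w
    p=proj(c,[*D,ZD],m).round();print(p); ims[c+'p']=p.astype(int)
def cr(c,h,s):
    x,y=ims[c+'p'];x=max(x,h);y=max(y,h);return cv2.resize(ims[c][y-h:y+h,x-h:x+h],(s,s),interpolation=cv2.INTER_CUBIC)
cv2.imwrite('pics/j11.png',np.hstack([cr('wrist',70,420),cr('top',45,360)]) if 0 else np.hstack([cr('wrist',80,400),cr('top',45,400)]))
E
```

```text
[0.51375242 0.00215366 0.25589745] [-0.71637004  0.38276701  0.38465102] 17.7
scene ((np.float64(-53.547483187065104), 2949), (np.float64(-56.06258307442831), 80)) [(0.054, -170)]
[286. 218.]
top ((np.float64(-59.96390146004307), 1066), (np.float64(-60.880951688834784), 10)) []
[248. 143.]
wrist ((np.float64(-65.31886263083813), 501), (np.float64(-34.49012996772657), 40002)) [(0.05, -38), (0.052, 76), (0.047, -162)]
[229.  21.]
```

View pics/j11.png

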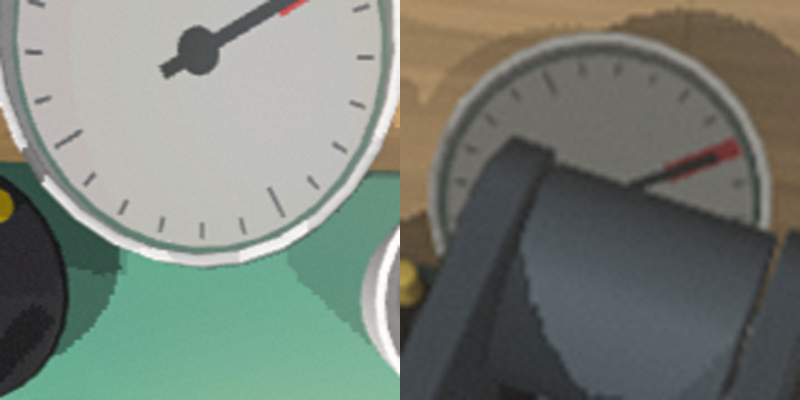

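The top view shows red on both sides of the needle. The needle sits above the ring, so I'll check from directly above to remove parallax.

Request:
{"method": "send_rows", "body": {"moves": [[[0, 0, 0, 2.5, -1, 0, -1], [0, 0, 0, 3.5, -1.2, 1, -1], [0, 0, 0, 3.1, -1.2, 2, -1], [0, 0, 0, 2, 0, 2, -1], [0, 0, 0, 0, 0, 0, -1]]]}}

```text
time_s: 18.35
position: [0.6251, 0.0363, 0.2025]
tcp_rot: [[1.0, 0.002, -0.004], [0.002, -1.0, 0.001], [-0.004, -0.001, -1.0]]
force: [-0.7, 0.1, -0.9]
opening: 0.006
```

Request:
{"method": "send_rows", "body": {"moves": [[[0, 0, 0, 0, 0, 0, -1], [0, 0, 0, 0, 0, 0, -1], [0, 0, 0, 0, 0, 0, -1], [0, 0, 0, 0, 0, 0, -1], [0, 0, 0, 0, 0, 0, -1]]]}}

```text
time_s: 18.85
position: [0.6243, 0.0351, 0.2068]
tcp_rot: [[1.0, -0.0, 0.001], [-0.0, -1.0, -0.0], [0.001, 0.0, -1.0]]
force: [-0.1, -0.1, 0.5]
opening: 0.01
```

```bash
python3 - <<'E'
from h import *
np.set_printoptions(precision=4,suppress=True)
m=camera_model('wrist');w=save('wrist','w12.png'); print(m['pose'][:3,3])
# rectify face plane to metric image 4px/mm, x right = -y world, up = +x world
q=[(.09,.09),(.09,-.09),(-.09,-.09),(-.09,.09)]
src=np.float32([proj('wrist',[D[0]+a,D[1]+b,ZD],m) for a,b in q]); dst=np.float32([(400-b*4000+0,400-a*4000) for a,b in q])
R=cv2.warpPerspective(w,cv2.getPerspectiveTransform(src,dst),(800,800))
cv2.imwrite('pics/R12.png',R[100:700])
b,g,r=[x.astype(float) for x in cv2.split(R)]
red=(r>1.5*np.maximum(b,g))&(r>60); dark=np.maximum(np.maximum(b,g),r)<70
yy,xx=np.mgrid[:800,:800]; 
k,l,st,ce=cv2.connectedComponentsWithStats((dark&(np.hypot(xx-400,yy-400)<320)).astype(np.uint8))
i=np.argsort(-st[1:,4])[:3]+1; print(st[i],ce[i])
wx=(400-yy)/4;wy=(400-xx)/4
j=[t for t in i if l[400-8:408,392:408].ravel().tolist().count(t)]; print(j)
if j:
    M=(l==j[0]); rr=np.hypot(wx,wy); A=np.degrees(np.arctan2(wy,wx))
    for name,msk in(('needle',M),('red',red)):
        for lo in range(20,86,6):
            s=msk&(rr>lo)&(rr<lo+6)
            if s.sum()>10: print(name,lo,s.sum(),'mean %.1f  lo %.1f hi %.1f'%(A[s].mean(),np.percentile(A[s],2),np.percentile(A[s],98)))
E
```

```text
[0.6953 0.0349 0.3683]
[] []
[]
```

View pics/R12.png

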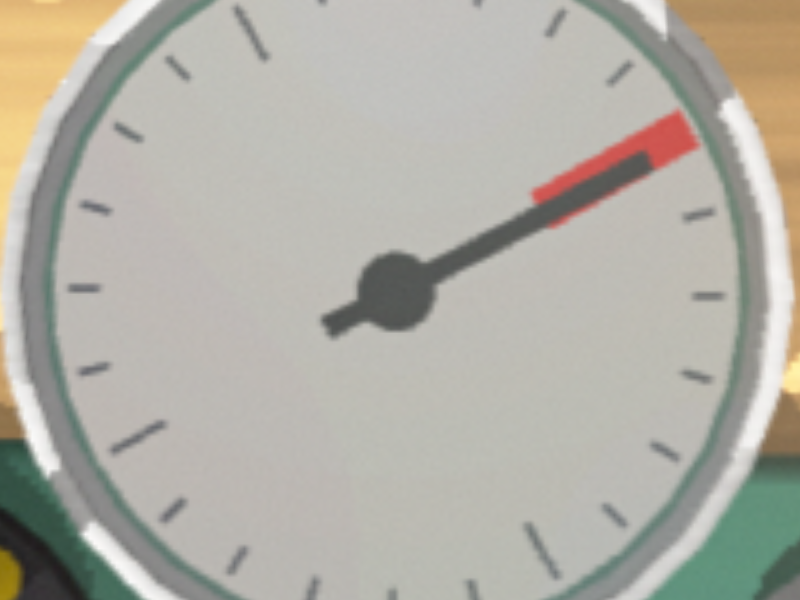

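The rectified view from straight above gives these angles:
- **Needle:** hub (396,291) to tip (649,160), which is 27.5°.
- **Red line:** inner centre (542,209) to outer centre (690,127), which is 29°.

The offset is about 1.5° (0.026 rad), inside the 0.06 rad limit. The gripper is clear of everything.

```bash
python3 -c "
from rig import bot,readout
print(readout.read_state()['force']); print(bot.hand_in())"
```

```text
[-0.43235474  0.44621477  0.30396841]
the job is handed in; nothing more can be done
None
```

The weight stands upright in the pot, let go, and I turned the wheel clockwise until the red line lay under the needle. I handed the job in at about 19 s of the 64 s; no verdict was reported.

**Last checks**
- **Dial:** seen from straight above, the red line points within about 1.5° (0.026 rad) of the needle; the limit is 0.06 rad. I read this by hand from one picture, so it is good to about ±0.5°.
- **Weight:** the pictures taken after release showed it upright and roughly centred in the pot. I did not view it again after turning the wheel.
- **Arm:** it was clear of everything, with forces at noise level.
- **Bystanders:** the arm never went near the gearbox parts or the bar on its way. I did not measure their positions at the end.

**What went wrong or disagreed**
- **Grip:** the lift began before the fingers had fully closed, so I held the weight about 2 cm higher on its head than planned. It leaned about 3°, which I corrected before lowering it.
- **Wheel:** the fingers once pressed a peg sideways with 37 N. I backed off and came at it from the other side.
- **Angle readings:** my automatic angle readings from the cameras differed by up to about 5°, and the dark-needle detection failed in the last wrist picture.

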